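Find the gauge leaf that fits the sprung gap

TASK

Find out by feel which of the three gauge leaves fits the gap between the fence and the sprung shoe: it slides in down to the floor with a slight drag, neither loose nor stopped short. Leave that leaf standing upright, fully home in the middle of the gap, and the other two hanging in the rack; never force a leaf that will not go (push with no more than about 15 N), and do not disturb the cast and the jar.

Things in the scene. Friction and masses are not known exactly. Their poses are not given: they have to be found in the camera images.
- leaf_thin_handle (a point): gauge leaf with a 5 mm thick steel blade: centre of its upright grey handle. Handle 9 mm thick (x) x 40 wide (y) x 40 tall; blade below it 5 mm thick (x) x 26 wide (y) x 46 long, its last 14 mm tapering to a 2.4 mm round nose 66 mm below this point. z points up from nose to handle. About 80 g. It hangs in a rack slot, the handle's ends resting on the rack; which leaf hangs in which slot varies.
- leaf_thin: the same 5 mm leaf; origin at the lowest point of its nose, axes as above
- leaf_mid_handle (a point): gauge leaf with a 8 mm thick steel blade: centre of its upright grey handle. Handle 12 mm thick (x) x 40 wide (y) x 40 tall; blade below it 8 mm thick (x) x 26 wide (y) x 46 long, its last 14 mm tapering to a 2.4 mm round nose 66 mm below this point. z points up from nose to handle. About 80 g. It hangs in a rack slot, the handle's ends resting on the rack; which leaf hangs in which slot varies.
- leaf_mid: the same 8 mm leaf; origin at the lowest point of its nose, axes as above
- leaf_thick_handle (a point): gauge leaf with a 11 mm thick steel blade: centre of its upright grey handle. Handle 15 mm thick (x) x 40 wide (y) x 40 tall; blade below it 11 mm thick (x) x 26 wide (y) x 46 long, its last 14 mm tapering to a 2.4 mm round nose 66 mm below this point. z points up from nose to handle. About 80 g. It hangs in a rack slot, the handle's ends resting on the rack; which leaf hangs in which slot varies.
- leaf_thick: the same 11 mm leaf; origin at the lowest point of its nose, axes as above
- gap_foot (a point): foot of the fence's face in the gap fixture, on the gap's floor 10 mm above the table, middle of the gap's 56 mm width. x points from the gap into the fence, square to its face; y along the gap, z up. The fence face is at x = 0, the shoe's face at x = -gap. A leaf is home when its nose is on this floor: its handle centre is then 66 mm up, the handle's underside 6 mm above fence and shoe.
- fence: fixed steel fence plate 12 mm thick (x), 56 wide (y), 40 tall, top edge fully rounded; origin and axes as gap_foot. Facing it stands a spring-loaded steel shoe plate of the same size and rounding. The gap at rest differs each time, 2.2 to 10.2 mm, and is not measured. Both ends of the gap are open. A leaf thinner than the gap slides without drag.
- gap_fixture: the whole fixture, fixed to the table (base 116x70 mm): origin on the table below gap_foot, same axes. A leaf thicker than the gap pushes the shoe back to -x, against a spring of 6 N plus 0.5 N per mm, felt as drag of 2 to 5 N in all; after 4 mm the shoe is solid, so a leaf over 4 mm thicker than the gap stops with its nose in the upper half of the gap.
- rack_top (a point): aluminium bridge rack, fixed, 44 (x) x 166 (y) mm, top 56 mm above the table: centre of its top face. Three equal slots, 14.5 mm (x) by 30 mm (y), at y = -52, 0 and +52 mm, open below. z up. A hanging leaf has its handle centre 20 mm above this point and its x axis along the rack's x.
- cast: bystander: cream plaster dental cast, 59x72x27 mm, loose; origin at the centre of its underside
- jar: bystander: small jar with a red lid, 44 mm across, 50 mm tall, loose; origin at the centre of its underside. Keep clear also of the furniture: a metal case 210 mm tall stands close behind the work, a tall bag to the right of it.
Not all that is in view belongs to the job. Leave any red look-alike of the leaf_mid alone.

How it is judged:
At the end, for the whole second after the job is handed in: One leaf stands in the gap, nose on the floor (within 4 mm), within 12 mm of the gap's middle, upright within 0.12 rad, at rest and nipped by the shoe (more than 2 N, so not loose); the other two hang in rack slots, handles resting on the rack (upright within 0.2 rad) (((z of leaf_thin_handle in the frame of gap_foot below 0.07 m and y of leaf_thin_handle in the frame of gap_foot between -0.012 and 0.012 m and angle between leaf_thin_handle's own z axis and vertical below 0.12 rad and contact force between leaf_thin and fence above 2 N and linear speed of leaf_thin below 0.02 m/s and z of leaf_mid_handle in the frame of rack_top between 0.015 and 0.024 m and x of leaf_mid_handle in the frame of rack_top between -0.01 and 0.01 m and y of leaf_mid_handle in the frame of rack_top between -0.07 and 0.07 m and angle between each of leaf_mid_handle, leaf_thick_handle's own z axis and vertical below 0.2 rad and z of leaf_thick_handle in the frame of rack_top between 0.015 and 0.024 m and x of leaf_thick_handle in the frame of rack_top between -0.01 and 0.01 m and y of leaf_thick_handle in the frame of rack_top between -0.07 and 0.07 m) or (z of leaf_mid_handle in the frame of gap_foot below 0.07 m and y of leaf_mid_handle in the frame of gap_foot between -0.012 and 0.012 m and angle between leaf_mid_handle's own z axis and vertical below 0.12 rad and contact force between leaf_mid and fence above 2 N and linear speed of leaf_mid below 0.02 m/s and z of leaf_thin_handle in the frame of rack_top between 0.015 and 0.024 m and x of leaf_thin_handle in the frame of rack_top between -0.01 and 0.01 m and y of leaf_thin_handle in the frame of rack_top between -0.07 and 0.07 m and angle between each of leaf_thin_handle, leaf_thick_handle's own z axis and vertical below 0.2 rad and z of leaf_thick_handle in the frame of rack_top between 0.015 and 0.024 m and x of leaf_thick_handle in the frame of rack_top between -0.01 and 0.01 m and y of leaf_thick_handle in the frame of rack_top between -0.07 and 0.07 m) or (z of leaf_thick_handle in the frame of gap_foot below 0.07 m and y of leaf_thick_handle in the frame of gap_foot between -0.012 and 0.012 m and angle between leaf_thick_handle's own z axis and vertical below 0.12 rad and contact force between leaf_thick and fence above 2 N and linear speed of leaf_thick below 0.02 m/s and z of leaf_thin_handle in the frame of rack_top between 0.015 and 0.024 m and x of leaf_thin_handle in the frame of rack_top between -0.01 and 0.01 m and y of leaf_thin_handle in the frame of rack_top between -0.07 and 0.07 m and angle between each of leaf_thin_handle, leaf_mid_handle's own z axis and vertical below 0.2 rad and z of leaf_mid_handle in the frame of rack_top between 0.015 and 0.024 m and x of leaf_mid_handle in the frame of rack_top between -0.01 and 0.01 m and y of leaf_mid_handle in the frame of rack_top between -0.07 and 0.07 m))); the robot touches nothing.
It fails at once if a leaf is forced: more than 90 N in all (both faces of the gap together) between a leaf and the fixture (contact force between any of leaf_thin, leaf_mid, leaf_thick and gap_fixture above 90 N).
It fails at once if the cast or the jar is moved by more than 20 mm (distance of any of cast, jar from where it was at the start of the episode above 0.02 m).
It also fails if it takes over 72 s, if anything falls off the work surface, if the arm or the gripper's body presses on something with over 40 N, if the wrist force passes 120 N, or if a joint passes its speed limit or range.

ROBOT

A 6-joint arm with a two-finger parallel gripper is mounted at the origin on a cart in front of the work surface, level with it; the furniture and walls round the work are solid. World frame = base frame: x ahead of the robot, y to its left, z up, the work surface at z = 0. Lengths are in m, angles in rad, forces in N, time in s.
With the tool pointing down it reaches from about 0.35 to 0.875 m from the base axis. Payload 4.2 kg.
Tool frame: the origin (TCP) lies where the fingers leave the gripper's body, on its centre line; the fingertips stand 70 mm ahead of it and the grasp point (between the pads) lies ahead of it (pinch_z is the z of the grasp point in the tool frame, in m); z points along the fingers, y is the line along which they close (so a half turn about z gives the same grasp; the last joint's range is limited). The gripper opens to 87 mm and grips with 3 to 60 N. Pads are 19 mm wide; open, the fingers measure 117 mm over their backs; the gripper's body (75 mm by 190 mm) begins 51 mm behind the grasp point.
Start: joints at [1.414, 0.385, 0.008, 0, -1.194, -0.259], TCP at [0.252, 0.572, 0.292] pointing down, gripper open.
Joint ranges: [-3.14, 3.14], [-1.21, 2.06], [-1.07, 1.41], [-3.16, 2.05], [-2.99, -0.16], [-3.1, 3.1]. Speed limits (rad/s): [2.79, 2.79, 3.14, 3.14, 3.14, 3.14].

INTERFACE

Orientations are given as a unit quaternion [x, y, z, w].
In Python, from workcell import get_obs, camera, job_done, search_frame, tip_of, pinch_z gives the robot as it stands.
- The arm moves only by the tool jog_arm, never from a script. Its argument "increments" is a list of rows, each a list of 5 numbers: the shift along the tool's x, y, z in cm, then the turn about the tool's z in degrees, then the opening, from -1 (shut) to 1 (fully open). A call has 1 to 5 rows; each row is the pose to reach, as a shift and turn from the pose commanded when the call began, along the tool's axes at that moment; what a row does not reach only later rows make up. A row lasts 1/10 s, in which the tool goes at most 50 mm and 8.59 degrees, less where a joint would pass 70% of its speed; a pose out of reach is approached as far as the arm can. A call with a gripper value outside its range is refused whole. The fingers move at their own pace and stop on an object; "grip_force" is the grip in N (left out, the last holds). Time passes only in rows, so rows that repeat a pose let the fingers close. It gives the time, the measured TCP pose, the force, the opening and the grip force at its end, in the units of the state.
- get_obs(): the state, without advancing time (a new reading comes with each control period).
- camera(name): name is "scene" or "top"; returns a dict with "frame" (400x640x3 uint8, red, green, blue), "range_z" (400x640 float32, m along the optical axis (not along the pixel's ray), 0 where there is no reading), "fx", "fy", "cx", "cy" (pixels), "dist" ([k1, k2, p1, p2, k3] as OpenCV has them; the pictures are not rectified), "T" (4x4, takes a point from camera to world coordinates). Camera axes: x right, y up, looking along -z (the intrinsics and any distortion apply to the point x, -y, -z); pixel columns grow to the right and rows downward; lengths in m; the calibration is good to about 2 mm. A picture is of the moment at which its call begins.
- job_done(): hands the job in; it is judged then, once.
Trained networks look in the newest picture that a camera, given by its name, has taken for a name from the list of things; names that differ only in an ending like _2 or _b are one class to them, and where a whole thing is asked for, a point or a joint stands for the part that bears it (a point fixed in the world has none). Each returns a list of dicts, best first, with "confidence" (0 to 1); they miss things now and then, are a little off and sometimes report something else, mostly with a low value. They report only what shows in the picture. A call takes as long as a camera call. They do not tell look-alikes from the thing itself.
- search_frame(camera, name): "extent" ([centre column, centre row, width, height] as shares, 0 to 1, of the picture: columns of its width, rows of its height, round what is visible of it).
- tip_of(camera, name): "point" ([column, row] as shares, 0 to 1, of the picture: columns of its width, rows of its height: a listed point, or the origin of a listed thing).
The state is a dict: "time": time; "joint_pos": joint angles; "qvel": joint speeds; "joint_torque": joint torques, N m; "position": TCP position; "eef_rot": TCP orientation; "ft_force": force on the tool from outside, world axes, zero at the start; "moment": the same for the moment, N m; "finger_gap": opening from 0.0 (shut) to 1.0 (fully open); "finger_force": force on a finger pad.
Only numpy, scipy, OpenCV 4.12 (cv2) and the standard library are available. Lean on these libraries where they do the work, as an engineer would, in place of code of your own. Each camera call takes 0.05 s, during which the arm holds its last target. There are 200 camera calls.

## Working session

There is one attempt and no reset: what is moved stays moved. The work goes in short steps, Python scripts to look and compute and a tool call to move; the robot and the scene stay as the last step left them, time stands still between calls to the robot, and variables do not carry over. Pictures are saved under pics/ and viewed, at most 10 in all, crops included, and the job is handed in when it is done.

Besides the shell and the picture viewer there is one more tool, called after "Emit:" as name(argument=value, ...), one argument or row to a line, values as JSON. jog_arm: Moves the arm, as the interface text tells. Its arguments: {"type":"object","properties":{"increments":{"type":"array"},"grip_force":{"type":"number"}},"required":["increments"]}

```bash
mkdir -p pics; ls; cat > h.py <<'E'
import numpy as np, cv2
from workcell import *
def K(c): return np.array([[c['fx'],0,c['cx']],[0,c['fy'],c['cy']],[0,0,1.]])
def ray(c,px):
    u=cv2.undistortPoints(np.array([[px]],float),K(c),np.array(c['dist'],float))[0,0]
    T=np.array(c['T']); return T[:3,3],T[:3,:3]@np.array([u[0],-u[1],-1.])
def at_z(c,px,z):
    o,d=ray(c,px); return o+d*(z-o[2])/d[2]
def at_depth(c,px):
    o,d=ray(c,px); r=c['range_z'][int(px[1]),int(px[0])]; return o+d*r
def cloud(c):
    h,w=c['range_z'].shape; uu,vv=np.meshgrid(np.arange(w),np.arange(h))
    u=cv2.undistortPoints(np.stack([uu,vv],-1).reshape(-1,1,2).astype(float),K(c),np.array(c['dist'],float))[:,0]
    T=np.array(c['T']); p=np.c_[u[:,0],-u[:,1],-np.ones(len(u))]*c['range_z'].reshape(-1,1)
    return (p@T[:3,:3].T+T[:3,3]).reshape(h,w,3)
E
python3 - <<'E'
from h import *
print(pinch_z, get_obs())
for n in ['scene','top']:
    c=camera(n); cv2.imwrite(f'pics/{n}0.png',c['frame'][:,:,::-1]); print(n,np.round(c['T'],3).tolist(),c['fx'],c['dist'])
    for t in ['leaf_thin_handle','leaf_mid_handle','leaf_thick_handle','gap_foot','rack_top','cast','jar']:
        for r in tip_of(n,t)[:3]:
            px=np.array(r['point'])*[640,400]; px=np.clip(px,0,[639,399]); print(t,round(r['confidence'],2),px.round(1),at_depth(c,px).round(3))
E
```

```text
pics
0.051 {'time': 0.0, 'joint_pos': array([ 1.41359323e+00,  3.85570599e-01,  6.60815231e-03, -4.87255463e-04,
       -1.19399829e+00, -2.58598578e-01]), 'qvel': array([ 0.00013106,  0.00125173,  0.00013672, -0.00040845,  0.00069872,
        0.00154697]), 'joint_torque': array([ 8.20652986e-04, -3.90671396e+01,  1.87408501e+01,  4.21990290e+00,
        1.09557054e-02, -1.94300701e-04]), 'position': array([0.25224975, 0.57133751, 0.29114579]), 'eef_rot': array([ 9.78447195e-01, -2.06494221e-01, -1.71306632e-04,  1.09229119e-03]), 'ft_force': array([ 0.05834582,  0.11141096, -0.73217944]), 'moment': array([ 0.03699218, -0.02948906,  0.033217  ]), 'finger_force': 0.0, 'finger_gap': 0.9993477557805376}
scene [[0.782, 0.261, -0.566, 0.009], [-0.623, 0.354, -0.698, -0.574], [0.019, 0.898, 0.439, 0.482], [0.0, 0.0, 0.0, 1.0]] 409.9613117629597 [0.01544921 0.         0.         0.         0.        ]
leaf_thin_handle 0.7 [217.6 183.9] [0.4   0.3   0.075]
leaf_thin_handle 0.42 [235.  208.6] [0.418 0.254 0.02 ]
leaf_mid_handle 0.82 [231.4 184.8] [0.416 0.258 0.083]
leaf_thick_handle 0.54 [20
[... 329 characters left out ...]
7], [-0.003, 0.141, 0.99, 1.178], [0.0, 0.0, 0.0, 1.0]] 375.5005379017025 [-0.07894015  0.          0.          0.          0.        ]
leaf_thin_handle 0.43 [236.8 246.1] [0.402 0.302 0.097]
leaf_mid_handle 0.67 [219.5 252.7] [0.382 0.351 0.098]
leaf_mid_handle 0.57 [223.  143.1] [0.71  0.364 0.087]
leaf_mid_handle 0.49 [254.3 237. ] [0.43  0.254 0.095]
leaf_thick_handle 0.48 [216.7 251.3] [0.385 0.36  0.096]
gap_foot 0.9 [357.4 220.6] [ 0.489 -0.048  0.051]
rack_top 0.79 [235.9 246.3] [0.401 0.305 0.097]
rack_top 0.37 [227.8 252.3] [0.383 0.336 0.06 ]
rack_top 0.35 [408.1 197.5] [ 0.563 -0.203  0.048]
cast 0.55 [302.9 233.9] [0.447 0.117 0.015]
jar 0.57 [405.1 198.7] [ 0.564 -0.2    0.019]
```

```bash
python3 - <<'E'
import cv2
t=cv2.imread('pics/top0.png');s=cv2.imread('pics/scene0.png')
cv2.imwrite('pics/top_c.png',cv2.resize(t[170:290,180:440],None,fx=3,fy=3,interpolation=2))
E
```

```text
(no output)
```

View pics/scene0.png

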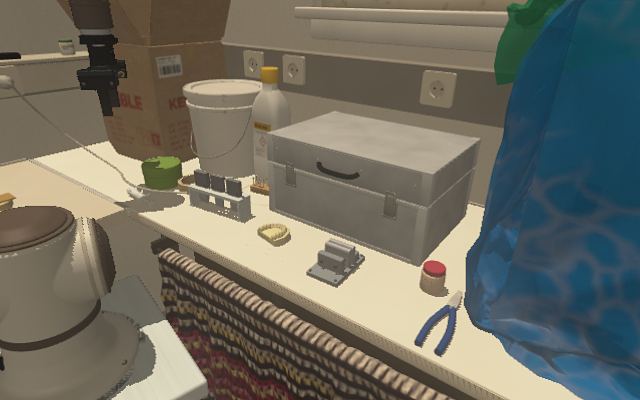

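View pics/top_c.png

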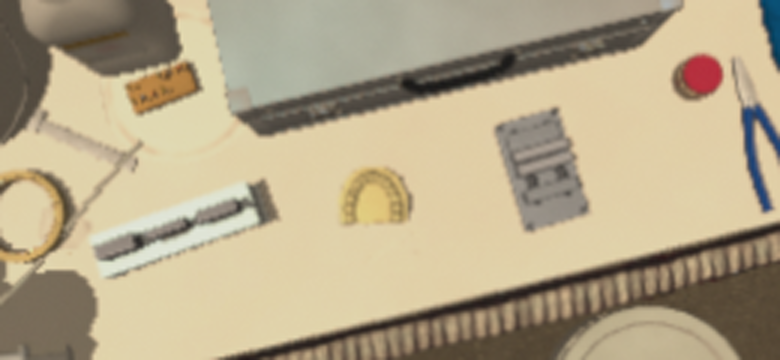

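```bash
python3 - <<'E'
from h import *
c=camera('top'); P=cloud(c); np.save('ptop.npy',P)
s=camera('scene'); Q=cloud(s); np.save('psc.npy',Q)
# rack
def rack(P,x0,x1,y0,y1,z0,z1):
    m=(P[...,0]>x0)&(P[...,0]<x1)&(P[...,1]>y0)&(P[...,1]<y1)&(P[...,2]>z0)&(P[...,2]<z1); return P[m]
for n,X in (('top',P),('sc',Q)):
    for nm,b in (('racktop',(.3,.5,.18,.43,.05,.062)),('handles',(.3,.5,.18,.43,.085,.105)),('fence',(.38,.6,-.13,.03,.04,.06)),('base',(.38,.6,-.13,.03,.006,.016))):
        a=rack(X,*b); r=cv2.minAreaRect(a[:,:2].astype(np.float32)*1000); print(n,nm,len(a),a.mean(0).round(4),np.median(a[:,2]).round(4),np.round(r[0],1),np.round(r[1],1),round(r[2],1))
a=rack(P,.3,.9,-.4,.5,.19,.22); r=cv2.minAreaRect(a[:,:2].astype(np.float32)*1000); print('case',len(a),cv2.boxPoints(r).round())
f=s['frame'][:,:,::-1]; t=c['frame'][:,:,::-1]
A=cv2.resize(f[225:290,300:370],None,fx=5.5,fy=5.5,interpolation=2); B=cv2.resize(f[0:110,50:160],(358,358)); C=cv2.resize(f[165:220,185:255],None,fx=5.5,fy=4,interpolation=2)
D=cv2.resize(t[200:250,340:385],(385,220),interpolation=2)
im=np.zeros((600,790,3),np.uint8)
im[:357,:385]=A;im[:358,390:748]=B
im[360:580,:385]=C; im[360:580,390:775]=D
cv2.imwrite('pics/crops.png',im)
E
```

```text
top racktop 567 [0.4034 0.3062 0.0562] 0.0562 [403.5 309.7] [ 44.5 167.6] 21.5
top handles 191 [0.4007 0.3153 0.0956] 0.096 [403.2 309.8] [ 15.1 145.6] 21.2
top fence 234 [ 0.4873 -0.0615  0.047 ] 0.0471 [518.4 -79.8] [151.  107.9] 5.1
top base 417 [ 0.4767 -0.0595  0.01  ] 0.01 [495.6 -71.8] [170.1 163. ] 15.2
sc racktop 443 [0.3978 0.2937 0.0548] 0.0542 [400.1 306.8] [ 47.  170.2] 22.0
sc handles 235 [0.4004 0.3042 0.091 ] 0.0917 [402.  306.5] [ 17.1 144.7] 21.4
sc fence 904 [ 0.5407 -0.0578  0.0482] 0.0474 [515.3 -68.5] [137.7 164.5] 16.2
sc base 897 [ 0.4942 -0.0712  0.0098] 0.0091 [501.1 -70. ] [165.3 165.1] 15.1
case 16757 [[ 472.  499.]
 [ 495. -340.]
 [ 902. -328.]
 [ 879.  510.]]Traceback (most recent call last):
  File "<stdin>", line 15, in <module>
ValueError: could not broadcast input array from shape (358,385,3) into shape (357,385,3)
```

```bash
python3 - <<'E'
from h import *
s=camera('scene');c=camera('top')
f=s['frame'][:,:,::-1]; t=c['frame'][:,:,::-1]
im=np.zeros((600,790,3),np.uint8)
im[:358,:385]=cv2.resize(f[225:290,300:370],(385,358),interpolation=2);im[:358,390:748]=cv2.resize(f[0:110,50:160],(358,358))
im[360:580,:385]=cv2.resize(f[165:220,185:255],(385,220),interpolation=2); im[360:580,390:775]=cv2.resize(t[200:250,340:385],(385,220),interpolation=2)
cv2.imwrite('pics/crops.png',im)
P=np.load('ptop.npy');Q=np.load('psc.npy')
def sel(P,x0,x1,y0,y1,z0,z1):
    m=(P[...,0]>x0)&(P[...,0]<x1)&(P[...,1]>y0)&(P[...,1]<y1)&(P[...,2]>z0)&(P[...,2]<z1); return P[m]
np.set_printoptions(linewidth=150,suppress=True)
a=sel(P,.40,.57,-.12,.01,.004,.07); r=cv2.minAreaRect(a[:,:2].astype(np.float32)*1000);print(r)
ang=np.radians(r[2] if r[1][0]>r[1][1] else r[2]-90); ux=np.array([np.cos(ang),np.sin(ang)]);uy=np.array([-ux[1],ux[0]])
print('yaw',np.degrees(ang)); o=np.array(r[0])/1000
for X in (P,Q):
    b=sel(X,.40,.57,-.12,.01,.004,.07); u=(b[:,:2]-o)@ux*1000; v=(b[:,:2]-o)@uy*1000
    for k in range(-62,62,3):
        m=(u>=k)&(u<k+3); 
        if m.sum(): h=b[m,2]*1000; vv=v[m]; hi=h>40; print(k,m.sum(),'z',np.percentile(h,[5,50,95]).round(),'hi v',(vv[hi].min().round(),vv[hi].max().round()) if hi.any() else '')
# case front edge
cs=sel(P,.4,.9,-.35,.4,.19,.22); 
for y in (.3,.2,.1,0,-.05,-.1,-.2): m=abs(cs[:,1]-y)<.01; print('case',y,cs[m,0].min().round(3) if m.any() else None)
g=sel(Q,.1,.45,.4,.75,.2,.6); 
d=get_obs()['position']; R=np.array([[.915,-.404],[-.404,-.915]])
gl=(g[:,:2]-d[:2])@R.T*1000
for z in np.arange(.2,.6,.03):
    m=abs(g[:,2]-z)<.015
    if m.any(): print('g',z.round(2),'toolx',gl[m,0].min().round(),gl[m,0].max().round(),'tooly',gl[m,1].min().round(),gl[m,1].max().round())
E
```

```text
((485.87615966796875, -54.652015686035156), (169.2058868408203, 126.02545166015625), 1.1488007307052612)
yaw 1.1488007307052612
-62 15 z [ 6.  9. 13.] hi v 
-59 20 z [ 6. 10. 13.] hi v 
-56 25 z [ 4.  8. 13.] hi v 
-53 23 z [ 6. 10. 14.] hi v 
-50 23 z [ 6. 10. 29.] hi v 
-47 25 z [ 5. 11. 40.] hi v (np.float64(8.0), np.float64(10.0))
-44 22 z [ 8. 11. 43.] hi v (np.float64(-8.0), np.float64(8.0))
-41 21 z [ 7. 36. 43.] hi v (np.float64(-17.0), np.float64(13.0))
-38 24 z [ 8. 39. 45.] hi v (np.float64(-20.0), np.float64(14.0))
-35 20 z [10. 41. 44.] hi v (np.float64(-35.0), np.float64(2.0))
-32 22 z [ 8. 38. 45.] hi v (np.float64(-35.0), np.float64(-4.0))
-29 19 z [ 6. 32. 44.] hi v (np.float64(-35.0), np.float64(-14.0))
-26 18 z [ 7. 13. 45.] hi v (np.float64(-35.0), np.float64(-23.0))
-23 27 z [ 5. 11. 37.] hi v (np.float64(-32.0), np.float64(-32.0))
-20 20 z [ 8. 15. 46.] hi v (np.float64(11.0), np.float64(20.0))
-17 24 z [ 8. 22. 49.] hi v (np.float64(2.0), np.float64(20.0))
-14 28 z [ 8. 29. 49.] hi v (np.float64(-11.0), np.float64(20.0))
-11 22 z [ 8. 46. 52.] hi v (np.float64(
[... 2757 characters left out ...]
 24.] hi v 
37 6 z [ 7.  8. 16.] hi v 
40 4 z [5. 8. 9.] hi v 
43 7 z [7. 9. 9.] hi v 
46 7 z [ 6.  9. 12.] hi v 
49 4 z [ 8.  9. 10.] hi v 
52 2 z [5. 7. 8.] hi v 
case 0.3 0.723
case 0.2 0.508
case 0.1 0.535
case 0 0.562
case -0.05 0.575
case -0.1 0.589
case -0.2 None
g 0.2 toolx 28.0 137.0 tooly -207.0 -140.0
g 0.23 toolx -10.0 197.0 tooly -207.0 57.0
g 0.26 toolx -9.0 193.0 tooly -208.0 63.0
g 0.29 toolx -35.0 136.0 tooly -208.0 92.0
g 0.32 toolx -35.0 136.0 tooly -207.0 100.0
g 0.35 toolx -22.0 136.0 tooly -209.0 23.0
g 0.38 toolx -36.0 142.0 tooly -205.0 43.0
g 0.41 toolx -37.0 146.0 tooly -200.0 45.0
g 0.44 toolx -37.0 149.0 tooly -169.0 45.0
g 0.47 toolx -37.0 155.0 tooly -147.0 45.0
```

View pics/crops.png

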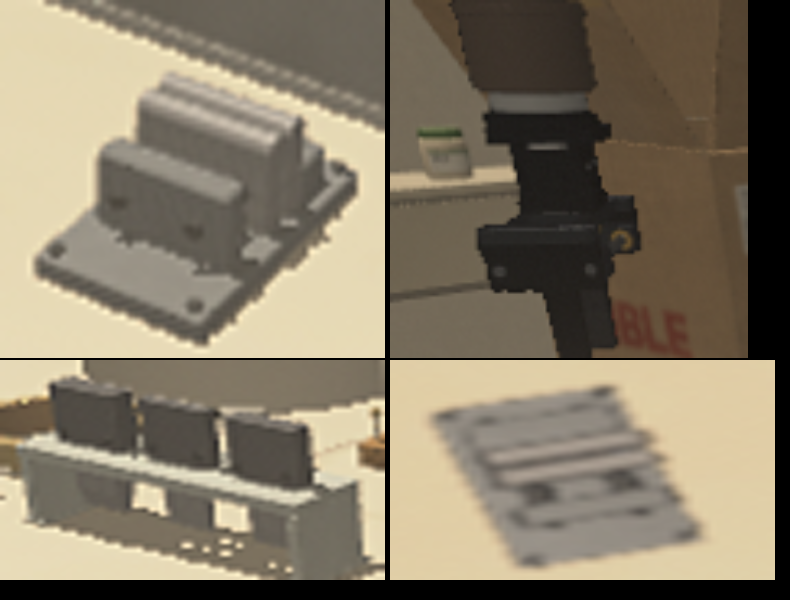

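```bash
python3 - <<'E'
from h import *
np.set_printoptions(linewidth=150,suppress=True)
P=np.load('ptop.npy');Q=np.load('psc.npy')
# case front face from scene: bins by z
def fitcase(X,z0,z1):
    p=X.reshape(-1,3); m=(p[:,2]>z0)&(p[:,2]<z1)&(p[:,0]>.5)&(p[:,0]<.63)&(p[:,1]>-.12)&(p[:,1]<.1); p=p[m]
    if len(p)<20: return
    n=np.array([.9655,.2607]); t=np.array([-.2607,.9655]); d=p[:,:2]@n*1000; s=p[:,:2]@t*1000
    A=np.c_[s,np.ones(len(s))]; k=np.abs(d-np.median(d))<8; q=np.linalg.lstsq(A[k],d[k],rcond=None)[0]
    print(round(z0,3),len(p),'dist n: median',np.median(d).round(1),'pct2',np.percentile(d,[1,5,25,75]).round(1),'slopedeg',np.degrees(q[0]).round(2))
for z in np.arange(.03,.22,.02): fitcase(Q,z,z+.02)
n=np.array([.9655,.2607])
# handle protrusion
p=Q.reshape(-1,3); d=p[:,:2]@n; m=(d>.5)&(d<.533)&(p[:,2]>.06)&(p[:,2]<.22)&(p[:,1]>-.2)&(p[:,1]<.2)
print('protr',m.sum(),p[m].min(0).round(3) if m.any() else '',p[m].max(0).round(3) if m.any() else '')
# fixture plates
for X,nm in ((P,'top'),(Q,'sc')):
    p=X.reshape(-1,3); m=(p[:,0]>.44)&(p[:,0]<.54)&(p[:,1]>-.12)&(p[:,1]<.02)&(p[:,2]>.0455)&(p[:,2]<.056)
    q=p[m,:2].astype(np.float32)*1000; r=cv2.minAreaRect(q); print(nm,m.sum(),np.round(r[0],1),np.round(r[1],1),r[2], q.mean(0).round(1))
    m=(p[:,0]>.40)&(p[:,0]<.57)&(p[:,1]>-.13)&(p[:,1]<.03)&(p[:,2]>.0055)&(p[:,2]<.014)
    q=p[m]; b=((q[:,:2]-[.487,-.056])@np.array([[np.cos(.35),-np.sin(.35)],[np.sin(.35),np.cos(.35)]])); k=(abs(b[:,0])<.075)&(abs(b[:,1])<.045)
    r=cv2.minAreaRect(q[k,:2].astype(np.float32)*1000); print(' base',np.round(r[0],1),np.round(r[1],1),r[2])
# gripper in both
o=get_obs()['position']; R=np.array([[.915,-.404],[-.404,-.915]])
for X,nm in ((P,'top'),(Q,'sc')):
    p=X.reshape(-1,3); l=(p[:,:2]-o[:2])@R.T*1000; 
    for z in np.arange(.215,.46,.02):
        m=(abs(p[:,2]-z)<.01)&(abs(l[:,0])<60)&(abs(l[:,1])<115)
        if m.any(): print(nm,z.round(3),m.sum(),'x',l[m,0].min().round(),l[m,0].max().round(),'y',np.percentile(l[m,1],[0,3,97,100]).round())
E
```

```text
0.03 722 dist n: median 545.0 pct2 [462.1 542.6 544.3 545.8] slopedeg 0.18
0.05 737 dist n: median 545.1 pct2 [542.5 543.2 544.3 546. ] slopedeg 0.21
0.07 740 dist n: median 545.0 pct2 [542.4 543.2 544.2 545.8] slopedeg 0.15
0.09 775 dist n: median 544.9 pct2 [534.8 536.2 543.9 545.7] slopedeg 0.64
0.11 788 dist n: median 544.4 pct2 [534.6 535.9 543.1 545.4] slopedeg 0.72
0.13 775 dist n: median 544.8 pct2 [533.9 536.2 543.8 545.8] slopedeg 0.25
0.15 944 dist n: median 544.6 pct2 [525.7 527.4 538.9 545.6] slopedeg 0.01
0.17 891 dist n: median 545.2 pct2 [542.3 543.1 544.3 545.9] slopedeg 0.15
0.19 1668 dist n: median 555.6 pct2 [542.8 543.8 545.5 579. ] slopedeg -0.29
protr 192 [ 0.509 -0.104  0.096] [0.58  0.156 0.165]
top 132 [473.6 -61.6] [48.9 55.9] 16.619314193725586 [484.7 -58.4]
 base [487.1 -57.5] [141.2  72.4] 18.96985626220703
sc 172 [483.8 -59.4] [25.2 57.4] 17.77440071105957 [483.9 -60.5]
 base [474.  -63.4] [115.7  71. ] 16.825307846069336
top 0.215 6 x -5.0 12.0 y [-52. -52. -43. -43.]
top 0.235 9 x -3.0 13.0 y [-51. -51. -43. -43.]
top 0.255 7 x 1.0 7.0 y [-47. -46. -4
[... 468 characters left out ...]
 0.455 244 x -22.0 57.0 y [-114. -112.   40.   42.]
sc 0.215 29 x -9.0 13.0 y [-48. -47.  56.  56.]
sc 0.235 147 x -10.0 13.0 y [-54. -48.  55.  57.]
sc 0.255 155 x -9.0 13.0 y [-56. -51.  59.  60.]
sc 0.275 99 x -9.0 14.0 y [-51. -45.  64.  67.]
sc 0.295 283 x -35.0 40.0 y [-84. -58.  90.  92.]
sc 0.315 435 x -35.0 40.0 y [-84. -79.  96.  99.]
sc 0.335 487 x -33.0 40.0 y [-82. -69.  98. 100.]
sc 0.355 224 x -19.0 29.0 y [-50. -36.  20.  23.]
sc 0.375 248 x -35.0 40.0 y [-53. -28.  21.  23.]
sc 0.395 336 x -36.0 40.0 y [-38.  -3.  39.  43.]
sc 0.415 326 x -37.0 42.0 y [-4.  8. 41. 45.]
sc 0.435 376 x -37.0 60.0 y [-115.  -82.   42.   44.]
sc 0.455 427 x -35.0 56.0 y [-115. -111.   42.   45.]
```

```bash
cat >> h.py <<'E'
def ortho(c,cx,cy,yaw,z,hx,hy,s):
    # rows: +x(up->down reversed) ; cols: -y to right ; s px per m
    nx,ny=int(2*hx*s),int(2*hy*s)
    X=hx-(np.arange(nx)+.5)/s; Y=hy-(np.arange(ny)+.5)/s
    XX,YY=np.meshgrid(X,Y,indexing='ij'); a=np.radians(yaw)
    W=np.stack([cx+XX*np.cos(a)-YY*np.sin(a),cy+XX*np.sin(a)+YY*np.cos(a),np.full_like(XX,z)],-1).reshape(-1,3)
    T=np.array(c['T']); p=(W-T[:3,3])@T[:3,:3]; q=p*[1,-1,-1]
    uv=cv2.projectPoints(q,np.zeros(3),np.zeros(3),K(c),np.array(c['dist'],float))[0].reshape(nx,ny,2).astype(np.float32)
    return cv2.remap(np.ascontiguousarray(c['frame'][:,:,::-1]),uv[...,0],uv[...,1],cv2.INTER_CUBIC)
E
python3 - <<'E'
from h import *
c=camera('top'); s=camera('scene')
A=ortho(c,.4025,.309,21.3,.096,.035,.095,4000)
B=ortho(c,.484,-.060,17.3,.050,.035,.045,4000)
C=ortho(s,.484,-.060,17.3,.050,.035,.045,4000)
im=np.zeros((570,765,3),np.uint8); im[:280,:760]=A; im[285:565,:360]=B; im[285:565,365:725]=C
for k in range(0,280,40): im[k,::4]=(0,0,255)
for k in range(285,565,40): im[k,::4]=(0,0,255)
cv2.imwrite('pics/ortho.png',im)
E
```

```text
(no output)
```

View pics/ortho.png

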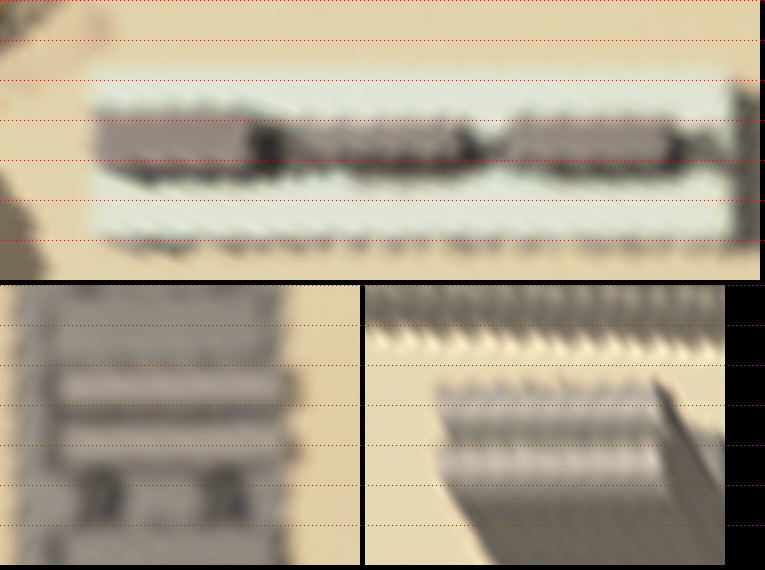

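```bash
cat >> h.py <<'E'
from scipy.spatial.transform import Rotation
def inc(target,phi=None):
    """target TCP xyz; phi desired world yaw of tool y in deg (mod 180)"""
    o=get_obs(); R=Rotation.from_quat(o['eef_rot']).as_matrix(); d=R.T@(np.array(target)-o['position'])*100
    f=np.degrees(np.arctan2(R[1,1],R[0,1])); turn=0 if phi is None else -((phi-f+90)%180-90)
    print('t',round(o['time'],2),'pos',o['position'].round(4),'yaw',round(f,2),'tilt',np.degrees(np.arccos(-R[2,2])).round(2),'F',o['ft_force'].round(1),'gap',round(o['finger_gap']*87,1),'INC cm',d.round(2),'turn',round(turn,1),'q6',o['joint_pos'][5].round(2))
def look(name,out,x0,x1,y0,y1,k):
    c=camera(name); f=c['frame'][y0:y1,x0:x1,::-1]; cv2.imwrite('pics/'+out,cv2.resize(f,None,fx=k,fy=k,interpolation=2)); return c
E
python3 -c "
from h import *
inc([.4025,.309,.22],111.4)"
```

```text
t 1.1 pos [0.2524 0.5717 0.2923] yaw -113.82 tilt 0.0 F [0.  0.7 0.5] gap 87.0 INC cm [24.34 17.97  7.23] turn -45.2 q6 -0.26
```

Emit:
jog_arm(
  increments=[
    [4.9, 3.6, 1, -8, 0],
    [9.7, 7.2, 2, -16, 0],
    [14.6, 10.8, 3, -24, 0],
    [19.5, 14.4, 4, -32, 0],
    [24.3, 18, 5, -40, 0],
  ],
)

```text
time: 1.6
position: [0.375, 0.356, 0.2516]
eef_rot: [0.99, 0.144, 0.0, -0.0]
ft_force: [0.6, 0.1, 0.2]
finger_gap: 0.634
finger_force: 0.0
```

Emit:
jog_arm(
  increments=[
    [0, 0, 0, -5.2, 0],
    [0, 0, 0, -5.2, 0],
    [0, 0, 0, -5.2, 0],
    [0, 0, 0, -5.2, 0],
  ],
)

```text
time: 2.0
position: [0.3742, 0.3586, 0.2517]
eef_rot: [0.983, 0.185, 0.0, -0.0]
ft_force: [0.3, -0.5, 0.3]
finger_gap: 0.502
finger_force: 0.0
```

```bash
python3 -c "
from h import *
inc([.4025,.309,.16],111.4)
look('scene','s1.png',165,265,80,225,4)
"
```

```text
t 2.0 pos [0.3742 0.3586 0.2517] yaw -68.66 tilt 0.04 F [ 0.3 -0.5  0.3] gap 43.7 INC cm [0.83 5.65 9.17] turn -0.1 q6 0.87
```

View pics/s1.png

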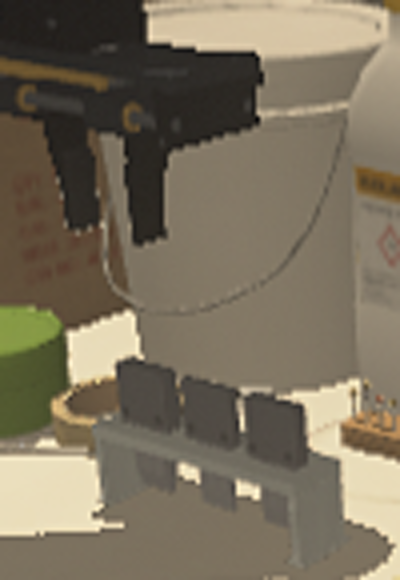

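Emit:
jog_arm(
  increments=[
    [0.8, 3, 3.5, 0, 0],
    [0.8, 5.7, 7, 0, 0],
    [0.8, 5.7, 7, 0, 0],
    [0.8, 5.7, 7, 0, 0],
  ],
)

```text
time: 2.45
position: [0.4027, 0.3078, 0.1811]
eef_rot: [0.983, 0.185, -0.0, 0.001]
ft_force: [0.3, 0.5, 0.0]
finger_gap: 0.498
finger_force: 0.0
```

```bash
cat >> h.py <<'E'
def rackframe(p,o=(.4025,.309),yaw=21.4):
    a=np.radians(yaw); d=p[...,:2]-np.array(o); return np.stack([d[...,0]*np.cos(a)+d[...,1]*np.sin(a),-d[...,0]*np.sin(a)+d[...,1]*np.cos(a),p[...,2]],-1)*1000
E
python3 - <<'E'
from h import *
np.set_printoptions(suppress=True)
inc([.4025,.309,.16],111.4)
print('tcp rack', rackframe(get_obs()['position']).round(1))
for n in ('scene','top'):
    c=look(n,n+'2.png',165,265,100,225,4); p=rackframe(cloud(c).reshape(-1,3))
    for z in range(104,182,8):
        m=(abs(p[:,2]-z)<4)&(abs(p[:,0])<45)&(abs(p[:,1])<110)
        if m.sum()>3:
            y=p[m,1]; l=y[y>0]; r=y[y<0]; f=lambda a: (len(a),np.percentile(a,[2,98]).round(1)) if len(a)>2 else None
            print(n,z,'x',np.percentile(p[m,0],[2,98]).round(1),'+',f(l),'-',f(r))
    m=(p[:,2]>193)&(p[:,2]<225)&(abs(p[:,0])<50)&(abs(p[:,1])<110)
    if m.any(): print(n,'bar',np.percentile(p[m],[1,99],axis=0).round(1).tolist())
    for z0,z1 in ((60,92),(90,100)):
        for y0 in (-52,0,52):
            m=(p[:,2]>z0)&(p[:,2]<z1)&(abs(p[:,0])<12)&(abs(p[:,1]-y0)<26)
            if m.sum()>5: print(n,'handle',y0,z0,m.sum(),np.percentile(p[m],[2,98],axis=0).round(1).tolist())
E
```

```text
t 2.45 pos [0.4027 0.3078 0.1811] yaw -68.66 tilt 0.07 F [0.3 0.5 0. ] gap 43.4 INC cm [ 0.03 -0.12  2.11] turn -0.1 q6 0.97
tcp rack [ -0.3  -1.2 181.1]
scene 112 x [-13.   11.4] + (22, array([16.6, 27.4])) - (21, array([-35.3, -25.4]))
scene 120 x [-12.3  12. ] + (29, array([15.9, 26.4])) - (27, array([-34.7, -27.3]))
scene 128 x [-12.3  10.5] + (27, array([16.9, 25.7])) - (27, array([-36. , -25.4]))
scene 136 x [-12.8   8.4] + (31, array([17.8, 25.6])) - (29, array([-37. , -24.6]))
scene 144 x [-11.6   9.8] + (31, array([16.8, 30.9])) - (26, array([-38.6, -25.7]))
scene 152 x [-11.9  10. ] + (32, array([16. , 30.7])) - (31, array([-40.3, -28.4]))
scene 160 x [-12.7   9. ] + (35, array([18.1, 31.8])) - (31, array([-42.2, -27.5]))
scene 168 x [-12.9   9.5] + (35, array([20.9, 33.8])) - (27, array([-43.1, -30. ]))
scene 176 x [-28.2   5.1] + (29, array([21.1, 76.4])) - (13, array([-79.6, -38.9]))
scene bar [[-38.8, -98.8, 193.4], [32.9, 86.6, 224.0]]
scene handle -52 60 187 [[-8.9, -74.2, 60.4], [3.3, -34.5, 91.3]]
scene handle 0 60 171 [[-7.1, -21.8, 60.1], [3.3, 17.2, 91.6]]
scene handle 52 60 178 [[-9.6, 29.5, 60.8], [5.7, 69.1, 91.0]]
scene handle -52 90 51 [[-8.2, -73.8, 90.8], [3.7, -36.3, 95.4]]
scene handle 0 90 42 [[-6.5, -20.6, 90.3], [3.4, 16.6, 95.4]]
scene handle 52 90 53 [[-9.3, 30.1, 90.5], [6.3, 68.4, 95.3]]
top bar [[-35.5, -96.2, 195.1], [37.7, 46.5, 224.9]]
top handle -52 90 6 [[-3.4, -45.4, 94.4], [5.2, -42.2, 98.5]]
```

View pics/scene2.png

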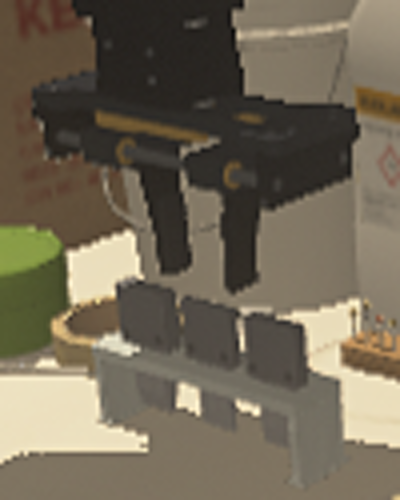

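Emit:
jog_arm(
  increments=[
    [0, -0.17, 0.8, 0, 0],
    [0, -0.17, 1.4, 0, 0],
    [0, -0.17, 1.65, 0, 0],
    [0, -0.17, 1.75, 0, 0],
    [0, -0.17, 1.75, 0, 0],
  ],
)

```text
time: 3.05
position: [0.4019, 0.3091, 0.1639]
eef_rot: [0.983, 0.185, -0.0, 0.0]
ft_force: [-0.7, -0.3, 0.2]
finger_gap: 0.499
finger_force: 0.0
```

```bash
python3 - <<'E'
from h import *
np.set_printoptions(suppress=True)
inc([.4025,.309,.138],111.4)
c=look('scene','s3.png',185,250,145,215,8); p=rackframe(cloud(c).reshape(-1,3))
for z0,z1 in ((98,115),(60,92)):
    m=(p[:,2]>z0)&(p[:,2]<z1)&(abs(p[:,0])<14)&(abs(p[:,1])<75); y=np.sort(p[m,1]); 
    print(z0,np.histogram(y,bins=np.arange(-76,76,2))[0])
E
```

```text
t 3.05 pos [0.4019 0.3091 0.1639] yaw -68.65 tilt 0.02 F [-0.7 -0.3  0.2] gap 43.4 INC cm [0.05 0.03 2.59] turn -0.1 q6 0.97
98 [ 0  0  0  0  0  0  0  0  0  0  0  0  0  0  0  0  0  0  0  0  4 22 18  3
  3  3  1  0  0  0  0  0  0  0  0  0  0  0  0  0  0  0  0  0  0  0  5 15
 19  8  3  7  0  0  0  0  0  0  0  0  0  0  0  0  0  0  0  0  0  0  0  0
  0  0  0]
60 [ 7 23 18 10  4  7 13  7  7  6 10  7  8  7  4  8  5  7 14  5  5  1  0  0
  0  0  3 19 12  9  6  8  6  7  6  6  8  6  8  7  5 10  3 10  3  9  6  1
  0  0  0  2  9 30 14  8  5  6  7 10  4  9  6  5  9  5  7  2 11  7  4  8
  5  1  0]
```

View pics/s3.png

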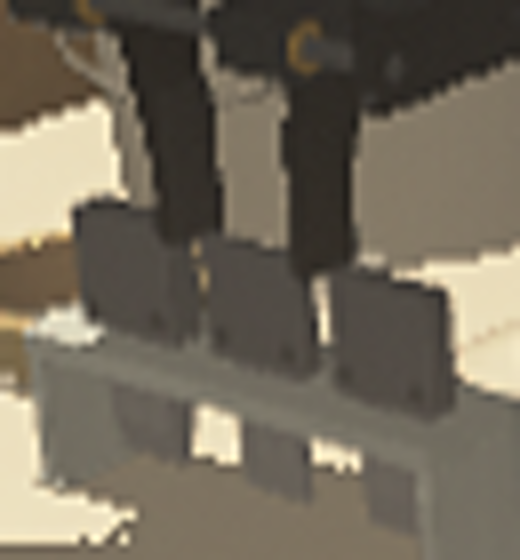

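Emit:
jog_arm(
  increments=[
    [0, -0.1, -0.1, 0, 0],
    [0, -0.1, 0.2, 0, 0],
    [0, -0.1, 0.4, 0, 0],
    [0, -0.1, 0.6, 0, 0],
    [0, -0.1, 0.6, 0, 0],
  ],
)

```text
time: 3.6
position: [0.4015, 0.3098, 0.1576]
eef_rot: [0.983, 0.185, -0.0, 0.0]
ft_force: [-0.2, -0.0, -0.1]
finger_gap: 0.497
finger_force: 0.0
```

Emit:
jog_arm(
  increments=[
    [0, 0, 0.4, 0, 0],
    [0, 0, 0.8, 0, 0],
    [0, 0, 1.2, 0, 0],
    [0, 0, 1.5, 0, 0],
    [0, 0, 1.5, 0, 0],
  ],
)

```text
time: 4.1
position: [0.4014, 0.3097, 0.1424]
eef_rot: [0.983, 0.185, -0.001, 0.0]
ft_force: [-0.1, -0.2, 0.0]
finger_gap: 0.504
finger_force: 0.0
```

Emit:
jog_arm(
  increments=[
    [0, 0, 0, 0, -0.3],
    [0, 0, 0, 0, -0.3],
    [0, 0, 0, 0, -0.3],
  ],
  grip_force=20,
)

```text
time: 4.4
position: [0.4016, 0.3099, 0.143]
eef_rot: [0.983, 0.185, -0.0, -0.0]
ft_force: [0.6, -0.2, -1.0]
finger_gap: 0.456
finger_force: 20.0
```

```bash
python3 - <<'E'
from h import *
inc([.4025,.309,.142],111.4); print(get_obs()['finger_force'])
E
```

```text
t 4.4 pos [0.4016 0.3099 0.143 ] yaw -68.67 tilt 0.01 F [ 0.6 -0.2 -1. ] gap 39.6 INC cm [0.05 0.12 0.1 ] turn -0.1 q6 0.97
19.999635899439454
```

Emit:
jog_arm(
  increments=[
    [0, 0, -2, 0, -0.3],
    [0, 0, -5, 0, -0.3],
    [0, 0, -9, 0, -0.3],
    [0, 0, -10, 0, -0.3],
    [0, 0, -10, 0, -0.3],
  ],
  grip_force=40,
)

```text
time: 4.9
position: [0.402, 0.3106, 0.2449]
eef_rot: [0.983, 0.185, 0.002, -0.002]
ft_force: [-0.7, 0.5, -1.7]
finger_gap: 0.453
finger_force: 40.0
```

```bash
python3 - <<'E'
from h import *
inc([.4833,-.0579,.22],107.3)
look('scene','s4.png',165,265,80,225,4)
E
```

```text
t 4.9 pos [0.402  0.3106 0.2449] yaw -68.67 tilt 0.27 F [-0.7  0.5 -1.7] gap 39.4 INC cm [-5.84 37.29  2.36] turn 4.0 q6 0.97
```

View pics/s4.png

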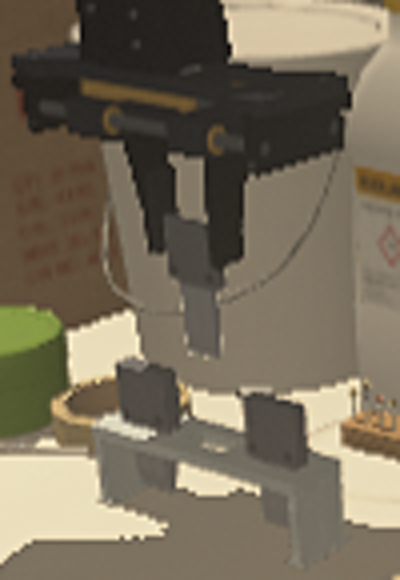

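Emit:
jog_arm(
  increments=[
    [-0.8, 5, 0, 1, -0.3],
    [-1.6, 10, 0, 2, -0.3],
    [-2.3, 15, 0, 3, -0.3],
    [-3.1, 20, 0, 4, -0.3],
    [-3.9, 25, 0, 4, -0.3],
  ],
)

```text
time: 5.45
position: [0.4546, 0.0637, 0.2411]
eef_rot: [0.989, 0.151, -0.002, 0.0]
ft_force: [1.9, 0.1, -0.7]
finger_gap: 0.457
finger_force: 40.0
```

```bash
python3 -c "
from h import *
inc([.4833,-.0579,.22],107.3)"
```

```text
t 5.45 pos [0.4546 0.0637 0.2411] yaw -72.66 tilt 0.23 F [ 1.9  0.1 -0.7] gap 39.8 INC cm [-0.87 12.46  2.11] turn 0.0 q6 1.38
```

Emit:
jog_arm(
  increments=[
    [-0.3, 4, 0.4, 0, -0.3],
    [-0.6, 8, 1, 0, -0.3],
    [-0.8, 11, 1.2, 0, -0.3],
    [-0.8, 11, 1.2, 0, -0.3],
    [-0.8, 11, 1.2, 0, -0.3],
  ],
)

```text
time: 5.95
position: [0.4798, -0.0422, 0.2291]
eef_rot: [0.989, 0.15, -0.002, -0.0]
ft_force: [0.1, 0.1, -1.2]
finger_gap: 0.458
finger_force: 40.0
```

```bash
cat >> h.py <<'E'
def fixf(p): return rackframe(p,(.484,-.060),17.3)
E
python3 - <<'E'
from h import *
np.set_printoptions(suppress=True)
inc([.4833,-.0579,.20],107.3); print('tcp fix',fixf(get_obs()['position']).round(1))
c=look('scene','s5.png',300,375,180,285,5); p=fixf(cloud(c).reshape(-1,3))
def st(nm,z0,z1,x=40,y=35):
    m=(p[:,2]>z0)&(p[:,2]<z1)&(abs(p[:,0])<x)&(abs(p[:,1])<y)
    if m.any(): print(nm,m.sum(),np.percentile(p[m],[2,50,98],axis=0).round(1).tolist())
st('fingers',160,180); st('bar',235,275,60,120); st('handle',135,158,25,25); st('blade',101,125,20,20); st('nose',80,100,20,20)
st('plates',46,56,25,40)
E
```

```text
t 5.95 pos [ 0.4798 -0.0422  0.2291] yaw -72.79 tilt 0.24 F [ 0.1  0.1 -1.2] gap 39.9 INC cm [-0.12  1.61  2.91] turn -0.1 q6 1.62
tcp fix [  1.3  18.3 229.1]
fingers 246 [[-10.5, -12.8, 160.9], [-3.6, 6.0, 170.5], [9.9, 33.8, 179.6]]
bar 2725 [[-37.1, -78.1, 236.5], [-23.1, -8.8, 259.2], [29.4, 104.5, 272.9]]
handle 130 [[-6.0, -3.9, 136.0], [-3.4, 9.7, 147.8], [1.9, 24.0, 157.1]]
blade 89 [[-3.6, 3.2, 101.6], [-1.5, 10.8, 113.5], [1.8, 19.3, 124.3]]
nose 18 [[-2.0, 3.0, 94.6], [-0.3, 12.0, 97.4], [2.2, 19.0, 99.8]]
plates 158 [[-10.9, -27.8, 46.2], [0.6, -1.3, 47.8], [12.5, 27.6, 49.5]]
```

View pics/s5.png

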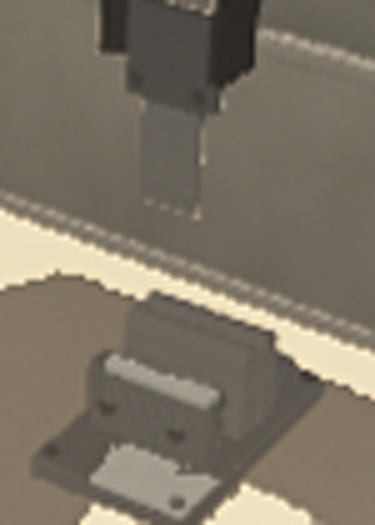

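Emit:
jog_arm(
  increments=[
    [-0.08, 0.8, 1.5, 0, -0.3],
    [-0.08, 1.6, 3, 0, -0.3],
    [-0.08, 1.6, 4, 0, -0.3],
    [-0.08, 1.6, 4, 0, -0.3],
    [-0.08, 1.6, 4, 0, -0.3],
  ],
)

```text
time: 6.5
position: [0.4848, -0.0563, 0.1911]
eef_rot: [0.988, 0.151, -0.0, 0.0]
ft_force: [0.9, 0.3, -0.2]
finger_gap: 0.451
finger_force: 40.0
```

```bash
python3 - <<'E'
from h import *
np.set_printoptions(suppress=True)
inc([.4837,-.0575,.187],107.3); print('tcp fix',fixf(get_obs()['position']).round(1))
c=camera('scene'); p=fixf(cloud(c).reshape(-1,3))
for nm,z0,z1,x,y in (('handle',101,125,15,40),('blade',68,90,12,25),('nose',53,64,12,25),('plates',46,51,20,40)):
    m=(p[:,2]>z0)&(p[:,2]<z1)&(abs(p[:,0])<x)&(abs(p[:,1])<y); print(nm,m.sum(),np.percentile(p[m],[2,50,98],axis=0).round(1).tolist())
m=(p[:,2]>43)&(p[:,2]<52)&(abs(p[:,1])<26)&(abs(p[:,0])<20)
for k in range(-16,18,2):
    q=p[m&(abs(p[:,0]-k-1)<1)]; print(k+1,len(q),q[:,2].max().round(1) if len(q) else '',end='; ')
E
```

```text
t 6.5 pos [ 0.4848 -0.0563  0.1911] yaw -72.58 tilt 0.01 F [ 0.9  0.3 -0.2] gap 39.2 INC cm [-0.15  0.08  0.41] turn 0.1 q6 1.66
tcp fix [  1.9   3.3 191.1]
handle 226 [[-9.0, -27.1, 102.0], [-2.7, -0.1, 115.4], [5.3, 25.4, 124.8]]
blade 116 [[-2.6, -11.6, 68.5], [-0.7, 0.3, 79.2], [4.2, 13.3, 89.2]]
nose 33 [[-1.2, -11.3, 57.0], [0.6, -0.9, 60.4], [3.6, 13.5, 63.8]]
plates 156 [[-10.7, -27.4, 46.1], [3.0, 0.2, 47.9], [11.9, 27.4, 49.7]]
-15 1 44.5; -13 3 45.9; -11 23 48.3; -9 37 49.2; -7 20 49.9; -5 15 48.9; -3 8 48.8; -1 3 47.6; 1 0 ; 3 16 47.2; 5 36 49.8; 7 18 49.7; 9 15 49.5; 11 9 48.6; 13 2 47.3; 15 0 ; 17 0 ;
```

Emit:
jog_arm(
  increments=[
    [-0.15, 0, 0.4, 0, -0.3],
    [-0.15, 0, 0.7, 0, -0.3],
    [-0.15, 0, 1.0, 0, -0.3],
    [-0.15, 0, 1.3, 0, -0.3],
    [-0.15, 0, 1.3, 0, -0.3],
  ],
)

```text
time: 7.05
position: [0.4843, -0.0573, 0.1781]
eef_rot: [0.989, 0.151, 0.001, 0.0]
ft_force: [1.5, 0.9, 0.4]
finger_gap: 0.452
finger_force: 40.0
```

Emit:
jog_arm(
  increments=[
    [0, 0, 0.2, 0, -0.3],
    [0, 0, 0.4, 0, -0.3],
    [0, 0, 0.6, 0, -0.3],
    [0, 0, 0.6, 0, -0.3],
  ],
)

```text
time: 7.45
position: [0.4841, -0.0574, 0.1723]
eef_rot: [0.989, 0.151, 0.001, 0.0]
ft_force: [3.3, 0.5, 1.1]
finger_gap: 0.453
finger_force: 40.0
```

Emit:
jog_arm(
  increments=[
    [0.03, 0, 0.2, 0, -0.3],
    [0.05, 0, 0.4, 0, -0.3],
    [0.05, 0, 0.6, 0, -0.3],
    [0.05, 0, 0.6, 0, -0.3],
  ],
)

```text
time: 7.85
position: [0.4838, -0.0573, 0.1657]
eef_rot: [0.989, 0.151, 0.0, -0.0]
ft_force: [2.7, 0.2, -0.0]
finger_gap: 0.453
finger_force: 40.0
```

Emit:
jog_arm(
  increments=[
    [0, 0, 0.2, 0, -0.3],
    [0, 0, 0.4, 0, -0.3],
    [0, 0, 0.6, 0, -0.3],
    [0, 0, 0.8, 0, -0.3],
    [0, 0, 0.8, 0, -0.3],
  ],
)

```text
time: 8.35
position: [0.4836, -0.0573, 0.1574]
eef_rot: [0.989, 0.151, -0.0, -0.0]
ft_force: [3.3, 0.6, -2.2]
finger_gap: 0.449
finger_force: 40.0
```

Emit:
jog_arm(
  increments=[
    [0.1, 0, 0, 0, -0.3],
    [0.1, 0, 0, 0, -0.3],
    [0.1, 0, 0, 0, -0.3],
  ],
)

```text
time: 8.65
position: [0.484, -0.0572, 0.1574]
eef_rot: [0.989, 0.151, -0.001, -0.0]
ft_force: [1.8, -0.2, -2.8]
finger_gap: 0.456
finger_force: 40.0
```

Emit:
jog_arm(
  increments=[
    [0.1, 0, 0, 0, -0.3],
    [0.1, 0, 0, 0, -0.3],
    [0.1, 0, 0, 0, -0.3],
  ],
)

```text
time: 8.95
position: [0.4846, -0.057, 0.1575]
eef_rot: [0.989, 0.151, -0.002, 0.0]
ft_force: [0.9, -1.4, -3.0]
finger_gap: 0.452
finger_force: 40.0
```

Emit:
jog_arm(
  increments=[
    [0, 0, 0.2, 0, -0.3],
    [0, 0, 0.4, 0, -0.3],
    [0, 0, 0.6, 0, -0.3],
    [0, 0, 0.8, 0, -0.3],
  ],
)

```text
time: 9.35
position: [0.4849, -0.057, 0.1499]
eef_rot: [0.989, 0.151, -0.001, 0.0]
ft_force: [-3.9, -1.2, 3.9]
finger_gap: 0.457
finger_force: 40.0
```

Emit:
jog_arm(
  increments=[
    [-0.05, 0, 0.15, 0, -0.3],
    [-0.08, 0, 0.3, 0, -0.3],
    [-0.08, 0, 0.45, 0, -0.3],
  ],
)

```text
time: 9.65
position: [0.4847, -0.057, 0.1454]
eef_rot: [0.989, 0.151, -0.0, 0.0]
ft_force: [-4.9, -1.3, 5.1]
finger_gap: 0.452
finger_force: 40.0
```

Emit:
jog_arm(
  increments=[
    [0, 0, 0, 0, -0.3],
  ],
)

```text
time: 9.75
position: [0.4846, -0.057, 0.1452]
eef_rot: [0.989, 0.151, -0.0, -0.0]
ft_force: [-3.3, -1.3, 1.2]
finger_gap: 0.452
finger_force: 40.0
```

Emit:
jog_arm(
  increments=[
    [0, 0, 0.15, 0, -0.3],
    [0, 0, 0.3, 0, -0.3],
  ],
)

```text
time: 9.95
position: [0.4847, -0.057, 0.1427]
eef_rot: [0.989, 0.151, -0.0, 0.0]
ft_force: [-7.5, 0.2, 15.7]
finger_gap: 0.456
finger_force: 40.0
```

Emit:
jog_arm(
  increments=[
    [-0.06, 0, -0.1, 0, -0.3],
    [-0.06, 0, -0.1, 0, -0.3],
  ],
)

```text
time: 10.15
position: [0.4843, -0.0571, 0.143]
eef_rot: [0.989, 0.151, 0.0, -0.0]
ft_force: [-1.3, -1.6, -2.6]
finger_gap: 0.454
finger_force: 40.0
```

Emit:
jog_arm(
  increments=[
    [0, 0, -0.3, 0, -0.3],
    [0, 0, -0.6, 0, -0.3],
  ],
)

```text
time: 10.35
position: [0.4843, -0.0569, 0.149]
eef_rot: [0.989, 0.151, -0.0, -0.0]
ft_force: [-0.9, -0.7, -5.7]
finger_gap: 0.455
finger_force: 40.0
```

Emit:
jog_arm(
  increments=[
    [-0.05, 0, -0.1, 0, -0.3],
    [-0.1, 0, -0.2, 0, -0.3],
  ],
)

```text
time: 10.55
position: [0.484, -0.0571, 0.1517]
eef_rot: [0.989, 0.151, 0.001, -0.0]
ft_force: [0.2, -0.1, -4.9]
finger_gap: 0.458
finger_force: 40.0
```

Emit:
jog_arm(
  increments=[
    [-0.1, 0, 0, 0, -0.3],
    [-0.1, 0, 0, 0, -0.3],
  ],
)

```text
time: 10.75
position: [0.4836, -0.0574, 0.1521]
eef_rot: [0.989, 0.151, 0.002, -0.0]
ft_force: [1.4, 1.2, -4.1]
finger_gap: 0.452
finger_force: 40.0
```

Emit:
jog_arm(
  increments=[
    [-0.1, 0, 0, 0, -0.3],
    [-0.1, 0, 0, 0, -0.3],
  ],
)

```text
time: 10.95
position: [0.4832, -0.0576, 0.1523]
eef_rot: [0.989, 0.151, 0.002, -0.0]
ft_force: [3.2, 1.9, -3.4]
finger_gap: 0.452
finger_force: 40.0
```

Emit:
jog_arm(
  increments=[
    [0.1, 0, 0.1, 0, -0.3],
    [0.15, 0, 0.4, 0, -0.3],
    [0.18, 0, 0.7, 0, -0.3],
    [0.18, 0, 0.9, 0, -0.3],
    [0.18, 0, 0.95, 0, -0.3],
  ],
)

```text
time: 11.45
position: [0.484, -0.0575, 0.1427]
eef_rot: [0.989, 0.151, 0.001, 0.0]
ft_force: [1.8, 1.6, 7.6]
finger_gap: 0.454
finger_force: 40.0
```

Emit:
jog_arm(
  increments=[
    [0, 0, 0.06, 0, -0.3],
  ],
)

```text
time: 11.55
position: [0.4841, -0.0575, 0.1426]
eef_rot: [0.988, 0.151, 0.001, 0.0]
ft_force: [-0.5, 2.0, 12.9]
finger_gap: 0.455
finger_force: 40.0
```

Emit:
jog_arm(
  increments=[
    [0, 0, -0.05, 0, 0.2],
    [0, 0, -0.05, 0, 0.2],
    [0, 0, -0.05, 0, 0.2],
    [0, 0, -2, 0, 0.2],
    [0, 0, -5, 0, 0.2],
  ],
)

```text
time: 12.05
position: [0.4812, -0.0579, 0.1896]
eef_rot: [0.989, 0.15, -0.004, -0.0]
ft_force: [1.2, 1.0, 0.1]
finger_gap: 0.599
finger_force: 0.0
```

Emit:
jog_arm(
  increments=[
    [0, -5, -5, 0, 0.2],
    [0, -10, -7, 0, 0.2],
    [0, -15, -7, 0, 0.2],
    [0, -18, -7, 0, 0.2],
    [0, -18, -7, 0, 0.2],
  ],
)

```text
time: 12.55
position: [0.4282, 0.1182, 0.2619]
eef_rot: [0.988, 0.154, 0.0, -0.0]
ft_force: [0.1, -0.3, -0.1]
finger_gap: 0.601
finger_force: 0.0
```

```bash
python3 - <<'E'
from h import *
np.set_printoptions(suppress=True)
inc([.48,-.05,.3])
c=look('scene','s6.png',185,375,150,285,4)
C=cloud(c); p=fixf(C.reshape(-1,3))
for nm,z0,z1,x,y in (('handle top',91,105,15,40),('handle',60,90,15,40),('handle lo',58,66,15,40),('plates',44,51,20,40)):
    m=(p[:,2]>z0)&(p[:,2]<z1)&(abs(p[:,0])<x)&(abs(p[:,1])<y); print(nm,m.sum(),np.percentile(p[m],[2,50,98],axis=0).round(1).tolist())
p=rackframe(C.reshape(-1,3))
for y0 in (-52,52):
    m=(p[:,2]>60)&(p[:,2]<100)&(abs(p[:,0])<14)&(abs(p[:,1]-y0)<26); print('rack',y0,np.percentile(p[m],[2,98],axis=0).round(1).tolist())
t=camera('top'); p=fixf(cloud(t).reshape(-1,3)); m=(p[:,2]>85)&(p[:,2]<105)&(abs(p[:,0])<30)&(abs(p[:,1])<40); print('top',m.sum(),p[m].mean(0).round(1) if m.any() else '')
for n in ('cast','jar'):
    for r in tip_of('scene',n)[:1]: print(n,(np.array(r['point'])*[640,400]).round(1))
E
```

```text
t 12.55 pos [0.4282 0.1182 0.2619] yaw -72.26 tilt 0.06 F [ 0.1 -0.3 -0.1] gap 52.3 INC cm [-0.18 17.6  -3.83] turn 0 q6 1.24
handle top 72 [[-5.3, -19.0, 91.3], [-1.7, -1.9, 93.9], [4.2, 19.5, 95.2]]
handle 253 [[-5.2, -19.3, 60.5], [-3.2, -2.3, 74.7], [3.7, 18.5, 89.4]]
handle lo 67 [[-5.8, -19.3, 58.2], [-3.6, -2.3, 62.1], [4.3, 17.3, 65.5]]
plates 183 [[-13.9, -27.8, 44.4], [-7.0, -4.2, 47.4], [10.1, 27.1, 50.4]]
rack -52 [[-8.6, -74.0, 61.6], [4.0, -34.9, 94.9]]
rack 52 [[-10.4, 28.9, 61.5], [6.1, 68.8, 94.9]]
top 46 [-0.1  1.6 95.4]
cast [275.7 233.4]
jar [429.3 288. ]
```

View pics/s6.png

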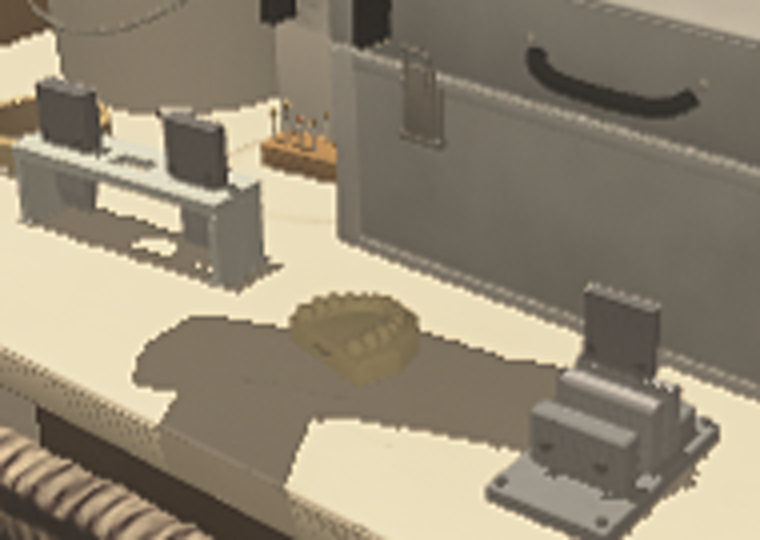

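The thin leaf stands upright at full depth, with its top at 95 mm. The shoe has moved back about 3 mm, so the leaf is nipped. The other two leaves hang untouched in the rack, and the cast and jar have not moved.

```bash
python3 -c "
from workcell import *
print(job_done())"
```

```text
the job is handed in; nothing more can be done
None
```

I handed the job in with the thin (5 mm) leaf standing fully home in the middle of the gap. It went down to the floor with about 4 N of drag. The other two leaves still hang in the rack; I did not try them in the gap. The result of the judging was not shown to me.

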